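# Count along the counter rack and push the carton into the third gap

### The arm

A 6-joint arm with a two-finger parallel gripper is mounted at the origin on the work surface. World frame = base frame: x ahead of the robot, y to its left, z up, the work surface at z = 0. Lengths are in m, angles in rad, forces in N, time in s.
With the tool pointing down it reaches from about 0.375 to 0.9 m from the base axis. Payload 3.1 kg.
Tool frame: the origin (TCP) lies between the finger pads; the fingertips stand 8 mm ahead of it and the grasp point (between the pads) lies 11 mm behind it; z points along the fingers, y is the line along which they close (so a half turn about z gives the same grasp; the last joint's range is limited). The gripper opens to 85 mm and grips with 20 to 120 N. Pads are 22 mm wide; open, the fingers measure 114 mm over their backs; the gripper's body (76 mm by 85 mm) begins 54 mm behind the grasp point. The pads swing forward as they close: fully open they stand 13 mm farther back than shut.
Start: joints at [-1.433, 0.527, 1.433, -0, 1.181, -0.178], TCP at [0.195, -0.594, 0.239] pointing down, gripper open.
Joint ranges: [-3.08, 3.08], [-0.75, 2.2], [0.22, 2.44], [-1.43, 4.57], [0, 2.65], [-2.85, 2.85]. Speed limits (rad/s): [2.79, 2.79, 3.14, 3.14, 3.14, 3.14].

### API

Orientations are given as a unit quaternion [x, y, z, w].
In Python, from station import readout, cams, sign_off gives the robot as it stands.
- The arm moves only by the tool send_rows, never from a script. Its argument "commands" is text: rows parted by semicolons, each of 5 numbers parted by spaces: the finger opening in mm, from 0 to 85.4, then the shift along the tool's x, y, z each as a share of 0.02 m, from -1 to 1, then the turn about the tool's z as a share of 4 degrees, from -1 to 1. In form: grip dx dy dz spin; .... A call has 1 to 20 rows; each row shifts and turns the commanded pose from where the row before left it, along the tool's axes as they then stand; what a row does not reach is not made up. A row lasts 1/12 s, in which the tool goes at most 41.7 mm and 7.16 degrees, less where a joint would pass 70% of its speed; a pose out of reach is approached as far as the arm can. A call with a number of a shift or a turn outside -1 to 1 is refused whole. A call with a gripper value outside its range is refused whole. The fingers move at their own pace and stop on an object; "grip_force" is the grip in N (left out, the last holds). Time passes only in rows, so rows that do not move let the fingers close. It gives the time, the measured TCP pose, the force, the opening and the grip force at its end, in the units of the state.
- readout.sense(): the state, without advancing time (a new reading comes with each control period).
- cams.snapshot(name): name is "scene" or "top" or "wrist"; returns a dict with "pixels" (480x640x3 uint8, red, green, blue), "intrinsics" (3x3 intrinsics, pixels), "eye" and "rotation" of the camera in the world. Camera axes: x right, y down, z forward; pixel columns grow to the right and rows downward; lengths in m; the calibration is good to about 2 mm. A picture is of the moment at which its call begins. There is no depth.
- sign_off(): hands the job in; it is judged then, once.
The state is a dict: "t": time; "q": joint angles; "qd": joint speeds; "tau": joint torques, N m; "tcp_pos": TCP position; "tool_rot": TCP orientation; "force": force on the tool from outside, world axes, zero at the start; "ft_torque": the same for the moment, N m; "finger_gap": opening from 0.0 (shut) to 1.0 (fully open); "gripper_force": force on a finger pad.
Only numpy, scipy, OpenCV 4.12 (cv2) and the standard library are available. Lean on these libraries where they do the work, as an engineer would, in place of code of your own. Each camera call takes 0.05 s, during which the arm holds its last target. There are 200 camera calls.

### The job

Starting at the end of the rack where the black hand stamp stands, run the closed fingertips lightly along the top of the sprung rail, over the first gap, the second and the third, and stop there without running on. Then, without gripping or lifting it, push the loose carton along the strip and fully home into that third gap, up to the back stop, and take the hand clear. Leave everything else where it stands.

Things in the scene. Friction and masses are not known exactly. Their poses are not given: they have to be found in the camera images.
- rack: Aluminium lane rack fixed on the counter, 179 mm deep (x, from -100 to +79 mm), 354 mm wide (y), floor plate 4 mm thick. Origin: on the counter, mid-width; x points from its open front (facing the robot) to its back, y to its left, z up. Eight dividers make seven gaps at its back; a flat strip lies in front of them. Two posts 66 mm tall stand at its back corners, y = +-175 mm.
- gap_mouth (a point): Mouth of the middle gap, on the floor plate: rack x = +12, y = 0, z = 4 mm; axes as the rack's. The dividers (3 mm thick, tops 30 mm above the counter) run in x from here to the back stop, whose face is at rack x = +74. The seven equal gaps are 45 mm wide, centres at rack y = +144, +96, +48, 0, -48, -96, -144 mm; all count, whether holding a carton or not.
- strip_mid (a point): Middle of the flat strip before the gaps, on the floor plate: rack x = -44, y = 0, z = 4 mm; axes as the rack's. The strip is flat, from rack x = -100 to +12 mm, open in front and at both ends. Cartons already in the gaps stand out up to 14 mm over it.
- rail_mid (a point): Middle of the top face of the sprung rail, a level steel bar 14 mm wide (x), 342 mm long (y), along the rack's y across the back of all seven gaps. Point at rack x = +66, y = 0, z = 64 mm above the counter when not pressed; axes as the rack's. Where it is touched counts as the point midway between the two fingertips.
- rail (a joint): How far the sprung rail is pressed down (m): 0 free, 0.008 at its stop. It moves as a whole, stays level, begins to yield at about 2 N, takes about 4.4 N at 4 mm and springs back.
- carton_center (a point): Centre of the loose carton: a cardboard box 70 mm long (x), 34 wide (y), 30 tall (z), about 0.12 kg, standing on the strip, centre about 50 mm in front of the rack's origin, long side pointing roughly into the gaps; centre 19 mm above the counter. It slides freely along the strip and into a gap. Against the back stop its centre is at rack x = +39 mm and its front end stands 8 mm out of the dividers.
- stamp: Black self-inking hand stamp, 50 x 36 mm, 68 mm tall, stepped block, standing beside one end of the rack: rack y about +230 mm or -230 mm, x about +50 mm. Counting starts at this end. Origin: centre of underside.
- roll: White paper till roll standing on end beside the other end of the rack, 56 mm diameter, 57 mm tall. Origin: centre of underside. Leave alone.
- stock_a_center (a point): Centre of a carton like the loose one, already in the second gap from the left (rack y = +96 mm). Leave alone.
- stock_b_center (a point): Centre of a carton like the loose one, already in the middle gap (rack y = 0). Leave alone.
- stock_c_center (a point): Centre of a carton like the loose one, already in the last gap on the right (rack y = -144 mm). Leave alone.
- mug: White mug, 76 mm across, 90 mm tall, left of the rack. Origin: centre of underside. Leave alone.
- dish: Clear coin dish, 120 mm across, 25 mm tall, right of the rack. Origin: centre of underside. Leave alone.
- calc: Grey desk calculator, 150 x 100 mm, 20 mm tall, lying left near the robot. Origin: centre of underside. Leave alone.

How it is judged:
By the outcome, as a careful person would: the job done as asked, in the order asked, and still so for the second after the job is handed in, with the robot touching nothing.
It also fails if it takes over 72 s, if anything falls off the work surface, if the arm or the gripper's body presses on something with over 40 N, if the wrist force passes 120 N, or if a joint passes its speed limit or range.

## Working session

There is one attempt and no reset: what is moved stays moved. The work goes in short steps, Python scripts to look and compute and a tool call to move; the robot and the scene stay as the last step left them, time stands still between calls to the robot, and variables do not carry over. Pictures are saved under pics/ and viewed, at most 10 in all, crops included, and the job is handed in when it is done.

Besides the shell and the picture viewer there is one more tool, called after "Emit:" by a JSON object that holds its "fn" and its "kwargs", one argument or row to a line. send_rows: Moves the arm, as the interface text tells. Its arguments: {"type":"object","properties":{"commands":{"type":"string"},"grip_force":{"type":"number"}},"required":["commands"]}

```bash
mkdir -p pics; ls; python3 - <<'E'
from station import readout, cams
import cv2,numpy as np,json
s=readout.sense();print({k:np.round(v,3).tolist() for k,v in s.items()})
for n in("top","scene"):
    c=cams.snapshot(n);cv2.imwrite(f"pics/{n}0.png",c["pixels"][:,:,::-1])
    print(n,np.round(c["intrinsics"],1).tolist(),np.round(c["eye"],3),np.round(c["rotation"],3).tolist())
E
```

```text
pics
{'t': 0.0, 'q': [-1.432, 0.528, 1.434, 0.0, 1.181, -0.178], 'qd': [-0.001, -0.0, 0.0, -0.0, 0.0, 0.0], 'tau': [0.0, -44.235, -17.803, -0.0, 0.008, -0.0], 'tcp_pos': [0.195, -0.593, 0.238], 'tool_rot': [0.987, 0.158, 0.0, -0.001], 'force': [0.395, -0.139, 0.196], 'ft_torque': [-0.02, -0.076, -0.035], 'gripper_force': 0.0, 'finger_gap': 0.998}
top [[516.1, 0.0, 314.0], [0.0, 516.1, 238.0], [0.0, 0.0, 1.0]] [ 0.325 -0.013  1.309] [0.714, -0.696, 0.052, -0.053]
scene [[521.1, 0.0, 320.4], [0.0, 521.1, 238.9], [0.0, 0.0, 1.0]] [ 1.189 -0.392  1.137] [0.827, 0.466, -0.15, -0.276]
```

View pics/top0.png

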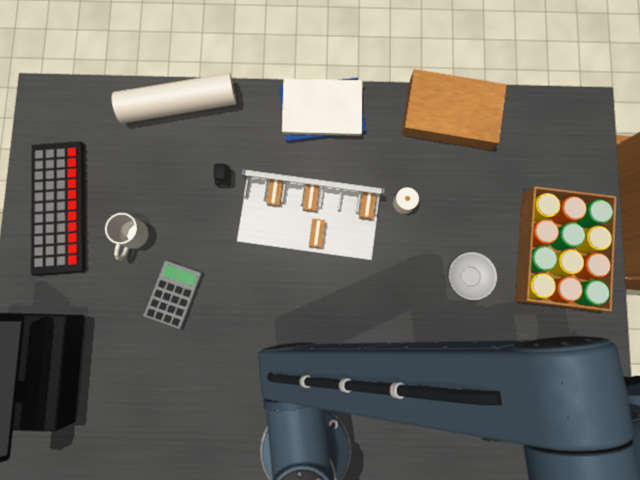

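View pics/scene0.png

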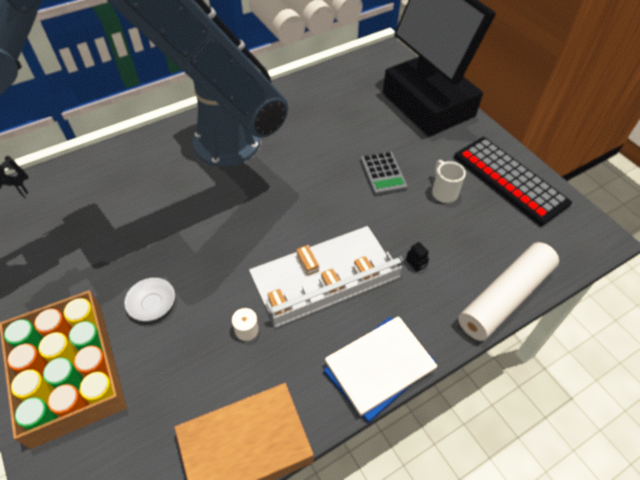

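The top view shows the stamp at (222,175), on the rack's left (+y) end. The rack's front corners are at about (238,241) and (372,259), its rail runs from (246,173) to (382,190), and the loose carton is at (317,233). So the third gap is rack y=+48.

```bash
cat > h.py <<'E'
import numpy as np,cv2
from scipy.spatial.transform import Rotation as R
from station import readout,cams
def ray(c,p,z):
    d=R.from_quat(c["rotation"]).as_matrix()@np.linalg.solve(c["intrinsics"],[p[0],p[1],1.])
    e=np.array(c["eye"]);return (e+d*(z-e[2])/d[2])[:2]
def proj(c,P):
    v=c["intrinsics"]@(R.from_quat(c["rotation"]).as_matrix().T@(np.array(P)-c["eye"]));return v[:2]/v[2]
def big(m,k=1):
    cs=cv2.findContours(m.astype(np.uint8),0,1)[0];return sorted(cs,key=cv2.contourArea)[::-1][:k]
E
python3 - <<'E'
from h import *
c=cams.snapshot("top");im=c["pixels"].astype(int)
roi=np.zeros(im.shape[:2],bool);roi[165:265,234:388]=1
w=(im.min(2)>140)&roi
k=big(w)[0];h=cv2.convexHull(k)
q=cv2.approxPolyDP(h,4,True)[:,0];print(q.tolist())
# front edge: lowest white px per column; fit
xs=np.arange(250,362);ys=np.array([np.where(w[:,x])[0].max()+.5 for x in xs])
a=np.polyfit(xs,ys,1);r=ys-np.polyval(a,xs);print("edge",a,r.std())
P=[ray(c,(x,np.polyval(a,x)),.004) for x in (240,370)];d=P[1]-P[0];print("yaw",np.degrees(np.arctan2(d[0],-d[1])),P)
for p in q: print(p,ray(c,p,.004).round(4),ray(c,p,.064).round(4))
b=(im[...,0]-im[...,2]>50)&roi
for k in big(b,8): 
    m=cv2.minAreaRect(k);print("brown",np.round(m[0],1),np.round(m[1],1),ray(c,m[0],.034).round(4),cv2.contourArea(k))
E
```

```text
[[245, 171], [380, 188], [371, 259], [237, 241]]
edge [1.38043701e-01 2.08604435e+02] 0.29222684562943935
yaw -6.4510153118537215 [array([0.50449437, 0.18115137]), array([ 0.46690665, -0.1512784 ])]
[245 171] [0.691  0.1768] [0.6741 0.1681]
[380 188] [ 0.6545 -0.1754] [ 0.6393 -0.1679]
[371 259] [ 0.4687 -0.1538] [ 0.4621 -0.1473]
[237 241] [0.5062 0.1889] [0.4979 0.1796]
brown [316.7 232.8] [13.5 28. ] [ 0.5278 -0.0142] 339.5
brown [367.3 205.3] [14.  24.6] [ 0.6012 -0.14  ] 231.5
brown [310.4 197.5] [13.7 24.6] [0.6178 0.004 ] 226.0
brown [274.  192.3] [13.9 24.3] [0.6289 0.0966] 220.0
```

Emit:
{"fn": "send_rows", "kwargs": {
  "commands": "0 0 0 0 1;0 0 0 0 1;0 0 0 0 1;0 0 0 0 1;0 0 0 0 1;0 0 0 0 1;0 0 0 0 0.16;0 0.44 -1 0 0;0 0.44 -1 0 0;0 0.44 -1 0 0;0 0.44 -1 0 0;0 0.44 -1 0 0;0 0.44 -1 0 0;0 0.44 -1 0 0;0 0.44 -1 0 0;0 0.44 -1 0 0;0 0.44 -1 0 0",
  "grip_force": 20
}}

```text
t: 1.57
tcp_pos: [0.3052, -0.404, 0.2392]
tool_rot: [0.998, -0.056, -0.0, -0.0]
force: [0.2, -0.1, 0.1]
finger_gap: -0.001
gripper_force: 0.0
```

Emit:
{"fn": "send_rows", "kwargs": {
  "commands": "0 0.44 -1 0 0;0 0.44 -1 0 0;0 0.44 -1 0 0;0 0.44 -1 0 0;0 0.44 -1 0 0;0 0.44 -1 0 0;0 0.44 -1 0 0;0 0.44 -1 0 0;0 0.44 -1 0 0;0 0.44 -1 0 0;0 0.44 -1 0 0;0 0.44 -1 0 0"
}}

```text
t: 2.57
tcp_pos: [0.4372, -0.1775, 0.2393]
tool_rot: [0.998, -0.056, -0.0, -0.0]
force: [-0.4, -0.0, -0.7]
finger_gap: 0.003
gripper_force: 0.0
```

Emit:
{"fn": "send_rows", "kwargs": {
  "commands": "0 0.44 -1 0 0;0 0.44 -1 0 0;0 0.44 -1 0 0;0 0.44 -1 0 0;0 0.44 -1 0 0;0 0.44 -1 0 0;0 0.44 -1 0 0;0 0.44 -1 0 0;0 0.44 -1 0 0;0 0.44 -1 0 0;0 0.44 -1 0 0;0 0.44 -1 0 0;0 0 0 0 0;0 0 0 0 0;0 0 0 0 0"
}}

```text
t: 3.82
tcp_pos: [0.5683, 0.0477, 0.239]
tool_rot: [0.998, -0.056, -0.001, 0.0]
force: [0.3, 0.2, 0.2]
finger_gap: -0.001
gripper_force: 0.0
```

```bash
python3 - <<'E'
from h import *
s=readout.sense();print(s["t"],s["tcp_pos"],R.from_quat(s["tool_rot"]).as_matrix()[:,0],s["q"],s["force"],s["finger_gap"])
c=cams.snapshot("wrist");cv2.imwrite("pics/w1.png",c["pixels"][:,:,::-1])
import pickle;pickle.dump(c,open("w1.pkl","wb"));print(c["eye"])
E
```

```text
3.8167 [0.56825433 0.04768859 0.23900653] [ 0.99370844 -0.111992   -0.00115468] [-1.11911825e-01  4.54522699e-01  1.57182228e+00 -5.70580724e-04
  1.11640258e+00  1.57136245e+00] [0.34534405 0.16254147 0.15004168] -0.0011663311886907402
[0.6396614  0.0402233  0.37315205]
```

View pics/w1.png

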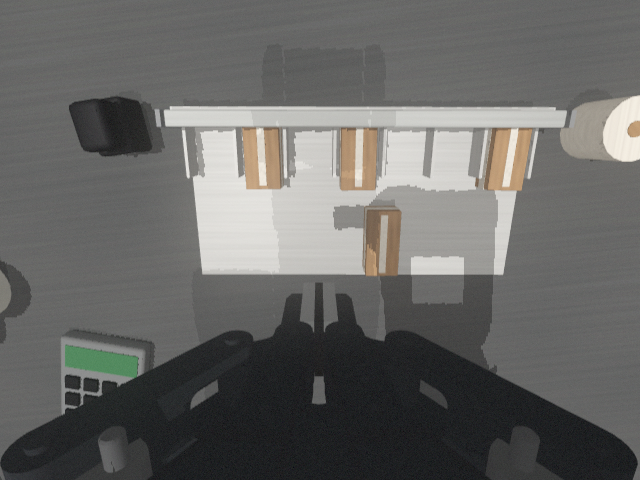

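The wrist view shows the rail from (165,118) to (565,118) and the loose carton's top at about (383,242). Stock cartons sit in gaps 2, 4 and 7 counted from the left, and gap 3 (about (310,155)) is empty.

```bash
python3 - <<'E'
from h import *
import pickle;c=pickle.load(open("w1.pkl","rb"));im=c["pixels"].astype(int)
cv2.imwrite("pics/w1c.png",cv2.resize(c["pixels"][95:195,150:300,::-1],None,fx=5,fy=5,interpolation=0))
for x in (190,215,310,410,460): print(x,im[98:136,x].mean(1).astype(int).tolist())
print(im[121,148:175].mean(1).astype(int).tolist(),im[121,555:582].mean(1).astype(int).tolist())
# front edge of strip
g=im.mean(2);xs=np.r_[210:265,420:460];ys=[]
for x in xs: 
    col=g[255:300,x];ys.append(255+np.argmax(-np.diff(col))+1)
a=np.polyfit(xs,ys,1);print("front",a)
P=[ray(c,(x,np.polyval(a,x)-.5),.004) for x in (203,505)];print(P);d=P[0]-P[1];print("yaw",np.degrees(np.arctan2(-d[0],d[1])))
for x in(165,565):
  for y in(110,127): print(x,y,ray(c,(x,y),.064).round(4))
b=(im[...,0]-im[...,2]>25)&(im[...,0]<230);b[:, 545:]=0;b[290:]=0
for k in big(cv2.morphologyEx(b.astype(np.uint8),cv2.MORPH_CLOSE,np.ones((9,9))),4):
    m=cv2.minAreaRect(k);print(np.round(cv2.boxPoints(m)).tolist(),ray(c,m[0],.034).round(4))
E
```

```text
190 [104, 108, 104, 100, 98, 100, 98, 98, 175, 207, 206, 195, 194, 208, 214, 213, 211, 211, 210, 210, 209, 209, 212, 212, 213, 211, 211, 202, 164, 121, 118, 120, 121, 118, 119, 122, 118, 120]
215 [106, 108, 108, 102, 101, 101, 101, 100, 161, 200, 211, 197, 190, 208, 213, 211, 210, 209, 210, 211, 210, 210, 211, 213, 212, 211, 210, 201, 171, 148, 155, 151, 196, 223, 224, 220, 219, 219]
310 [94, 101, 102, 98, 100, 96, 98, 101, 158, 197, 206, 194, 178, 185, 193, 191, 191, 191, 193, 191, 191, 192, 191, 191, 192, 192, 191, 184, 156, 140, 136, 137, 138, 182, 208, 206, 206, 205]
410 [106, 104, 100, 101, 102, 100, 100, 103, 140, 185, 197, 189, 182, 197, 206, 205, 207, 207, 208, 205, 205, 205, 206, 205, 206, 206, 203, 199, 183, 167, 160, 159, 190, 213, 216, 218, 218, 219]
460 [109, 107, 108, 103, 100, 98, 101, 99, 119, 183, 201, 184, 185, 199, 203, 204, 205, 207, 206, 205, 203, 203, 205, 206, 207, 206, 204, 200, 188, 165, 149, 151, 149, 189, 211, 211, 207, 207]
[62, 77, 74, 76, 75, 78, 77, 85, 170, 169, 169, 168, 149, 90, 85, 89, 112, 206, 214, 214, 214, 214, 215, 214, 214, 214, 214] [196, 198, 196, 197, 197, 196, 196, 195, 195, 191, 123, 101, 99, 100, 102, 155, 160, 161, 161, 159, 152, 150, 152, 152, 154, 150, 152]
front [3.10745267e-04 2.74857753e+02]
[array([0.50580485, 0.18873374]), array([ 0.46689902, -0.1562932 ])]
yaw -6.433593974451865
165 110 [0.6773 0.166 ]
165 127 [0.664  0.1692]
565 110 [ 0.6397 -0.1689]
565 127 [ 0.6259 -0.1701]
[[474.0, 187.0], [486.0, 120.0], [532.0, 128.0], [520.0, 195.0]] [ 0.6029 -0.1339]
[[363.0, 206.0], [400.0, 206.0], [400.0, 275.0], [363.0, 275.0]] [ 0.533 -0.013]
[[242.0, 127.0], [281.0, 126.0], [283.0, 188.0], [244.0, 189.0]] [0.6287 0.0956]
[[340.0, 190.0], [341.0, 127.0], [377.0, 128.0], [375.0, 191.0]] [0.617  0.0043]
```

View pics/w1c.png

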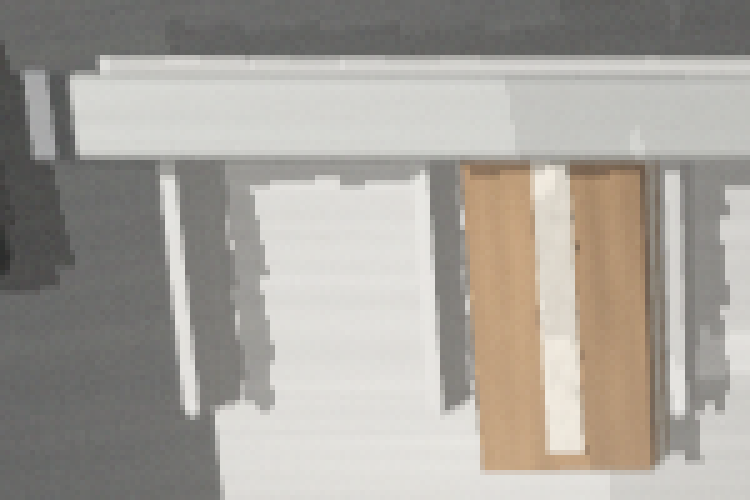

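Emit:
{"fn": "send_rows", "kwargs": {
  "commands": "0 0.74 -0.92 0 0;0 0.74 -0.92 0 0;0 0.74 -0.92 0 0;0 0.74 -0.92 0 0;0 0.74 -0.92 0 0;0 0.74 -0.92 0 0;0 0 0 1 0;0 0 0 1 0;0 0 0 1 0;0 0 0 1 0;0 0 0 1 0;0 0 0 1 0;0 0 0 1 0;0 0 0 0.5 0;0 0 0 0 0;0 0 0 0 0;0 0 0 0 0"
}}

```text
t: 5.28
tcp_pos: [0.6705, 0.1472, 0.0906]
tool_rot: [0.998, -0.057, 0.001, -0.0]
force: [0.5, -0.7, 0.4]
finger_gap: -0.001
gripper_force: 0.0
```

Emit:
{"fn": "send_rows", "kwargs": {
  "commands": "0 -0.08 0 0.3 0;0 0 0 0.2 0;0 0 0 0.2 0;0 0 0 0.15 0;0 0 0 0.1 0;0 0 0 0 0;0 0 0 0 0"
}}

```text
t: 5.87
tcp_pos: [0.6679, 0.1479, 0.0706]
tool_rot: [0.998, -0.057, -0.0, -0.0]
force: [-0.8, -0.6, 2.7]
finger_gap: 0.003
gripper_force: 1.5
```

Emit:
{"fn": "send_rows", "kwargs": {
  "commands": "0 0 0 0.1 0;0 0 0 0 0;0 0 0.4 0 0;0 0 0.4 0 0;0 0 0.4 0 0;0 0 0.4 0 0;0 0 0.4 0 0;0 0 0.4 0 0"
}}

```text
t: 6.53
tcp_pos: [0.6627, 0.0992, 0.0685]
tool_rot: [0.998, -0.057, 0.0, -0.0]
force: [0.5, 3.3, 3.2]
finger_gap: -0.002
gripper_force: 2.1
```

Emit:
{"fn": "send_rows", "kwargs": {
  "commands": "0 0 0.4 0 0;0 0 0.4 0 0;0 0 0.4 0 0;0 0 0.4 0 0;0 0 0.4 0 0;0 0 0.4 0 0;0 0 0.2 0 0;0 0 0 0 0;0 0 0 0 0"
}}

```text
t: 7.28
tcp_pos: [0.6564, 0.0468, 0.0682]
tool_rot: [0.998, -0.056, -0.0, 0.001]
force: [-0.0, -3.2, 3.2]
finger_gap: -0.001
gripper_force: 2.2
```

Emit:
{"fn": "send_rows", "kwargs": {
  "commands": "0 0 0 -1 0;0 0 0 -1 0;0 0 0 -1 0;0 0 0 -1 0;0 0 0 -1 0;0 -0.85 0.86 0 0;0 -0.85 0.86 0 0;0 -0.85 0.86 0 0;0 -0.85 0.86 0 0;0 -0.85 0.86 0 0;0 -0.85 0.86 0 0;0 -0.85 0.86 0 0;0 0 0 1 0;0 0 0 1 0;0 0 0 1 0;0 0 0 0 0;0 0 0 0 0"
}}

```text
t: 8.7
tcp_pos: [0.5235, -0.0574, 0.107]
tool_rot: [0.998, -0.056, -0.002, -0.0]
force: [0.0, -0.5, -0.9]
finger_gap: -0.0
gripper_force: 0.0
```

```bash
python3 - <<'E'
from h import *
c=cams.snapshot("wrist");cv2.imwrite("pics/w2.png",c["pixels"][:,:,::-1])
import pickle;pickle.dump(c,open("w2.pkl","wb"));print(c["eye"],readout.sense()["tcp_pos"])
E
```

```text
[ 0.59528094 -0.06512547  0.24095444] [ 0.52447631 -0.05762207  0.10801506]
```

View pics/w2.png

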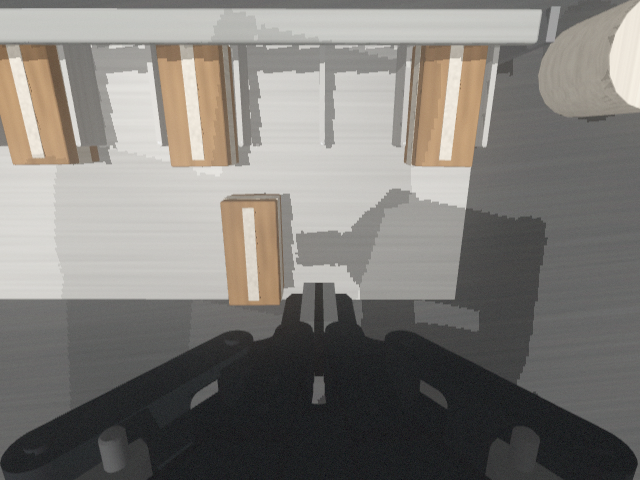

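The wrist view shows the carton's top corners at about (222,201), (277,200), (281,304) and (229,305). The fingers are to its right and clear of it.

```bash
cat >> h.py <<'E'
A=np.radians(-6.44);O=np.array([.5864,.006]);M=np.array([[np.cos(A),np.sin(A)],[-np.sin(A),np.cos(A)]])
def rk(w): return (M@(np.array(w)[:2]-O)*1000).round(1)
E
python3 - <<'E'
from h import *
import pickle;c=pickle.load(open("w2.pkl","rb"))
P=[rk(ray(c,p,.034)) for p in [(222,201),(277,200),(281,304),(229,305)]];print(P,np.mean(P,0),P[0]-P[3],P[1]-P[2])
print(rk(readout.sense()["tcp_pos"]))
E
```

```text
[array([-20., -11.]), array([-19.4, -44.4]), array([-88.9, -44.7]), array([-89.7, -10.2])] [-54.5   -27.575] [69.7 -0.8] [69.5  0.3]
[-54.4 -70.2]
```

Emit:
{"fn": "send_rows", "kwargs": {
  "commands": "0 0 0 1 0;0 0 0 1 0;0 0 0 1 0;0 0 0 1 0;0 0 0 0.4 0;0 0 0 0 0;0 0 0 0 0"
}}

```text
t: 9.33
tcp_pos: [0.5254, -0.0578, 0.021]
tool_rot: [0.998, -0.056, 0.0, 0.0]
force: [-0.5, -0.7, 0.6]
finger_gap: -0.0
gripper_force: 0.0
```

Emit:
{"fn": "send_rows", "kwargs": {
  "commands": "0 0 -0.2 0 0;0 0 -0.2 0 0;0 0 -0.2 0 0;0 0 -0.2 0 0;0 0 -0.2 0 0;0 0 -0.2 0 0;0 0 -0.2 0 0;0 0 -0.2 0 0;0 0 -0.2 0 0;0 0 -0.2 0 0;0 0 -0.2 0 0;0 0 -0.2 0 0;0 0 0 0 0;0 0 0 0 0"
}}

```text
t: 10.5
tcp_pos: [0.5299, -0.0094, 0.0201]
tool_rot: [0.998, -0.056, -0.0, -0.0]
force: [-0.9, 0.5, 0.0]
finger_gap: -0.002
gripper_force: 0.0
```

```bash
python3 - <<'E'
from h import *
c=cams.snapshot("wrist");cv2.imwrite("pics/w3.png",c["pixels"][:,:,::-1])
import pickle;pickle.dump(c,open("w3.pkl","wb"));print(rk(readout.sense()["tcp_pos"]))
E
```

```text
[-54.4 -21.8]
```

View pics/w3.png

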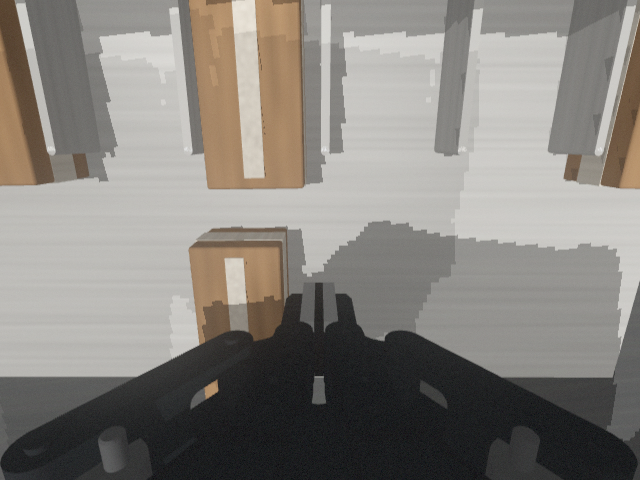

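The carton has moved with the fingers. Its top back corners are at about (190,249) and (282,247), and it is still straight.

```bash
python3 - <<'E'
from h import *
import pickle;c=pickle.load(open("w3.pkl","rb"))
print([rk(ray(c,p,.034)) for p in [(190,249),(282,247)]])
E
```

```text
[array([-21.3,  25.9]), array([-20.6,  -7.8])]
```

Emit:
{"fn": "send_rows", "kwargs": {
  "commands": "0 0 -0.2 0 0;0 0 -0.2 0 0;0 0 -0.2 0 0;0 0 -0.2 0 0;0 0 -0.2 0 0;0 0 -0.2 0 0;0 0 -0.2 0 0;0 0 -0.2 0 0;0 0 -0.2 0 0;0 0 -0.15 0 0;0 0 0 0 0;0 0 0 0 0;0 0 0.3 0 0;0 0 0.3 0 0;0 0 0 0 0"
}}

```text
t: 11.8
tcp_pos: [0.5333, 0.0155, 0.0203]
tool_rot: [0.998, -0.057, 0.0, 0.0]
force: [-0.3, -1.0, -0.8]
finger_gap: -0.001
gripper_force: 0.0
```

Emit:
{"fn": "send_rows", "kwargs": {
  "commands": "0 0 0 -1 0;0 0 0 -1 0;0 0 0 -1 0;0 0 0 -1 0;0 0 0 -1 0;0 -0.8 -0.54 0 0;0 -0.8 -0.54 0 0;0 -0.8 -0.54 0 0;0 -0.8 -0.54 0 0;0 0 0 0 0;0 0 0 0 0"
}}

```text
t: 12.72
tcp_pos: [0.4741, 0.067, 0.1204]
tool_rot: [0.998, -0.056, -0.0, 0.0]
force: [0.6, -0.2, 0.8]
finger_gap: -0.003
gripper_force: 0.0
```

```bash
python3 - <<'E'
from h import *
c=cams.snapshot("wrist");cv2.imwrite("pics/w4.png",c["pixels"][:,:,::-1])
import pickle;pickle.dump(c,open("w4.pkl","wb"));print(rk(readout.sense()["tcp_pos"]))
E
```

```text
[-117.    47.7]
```

View pics/w4.png

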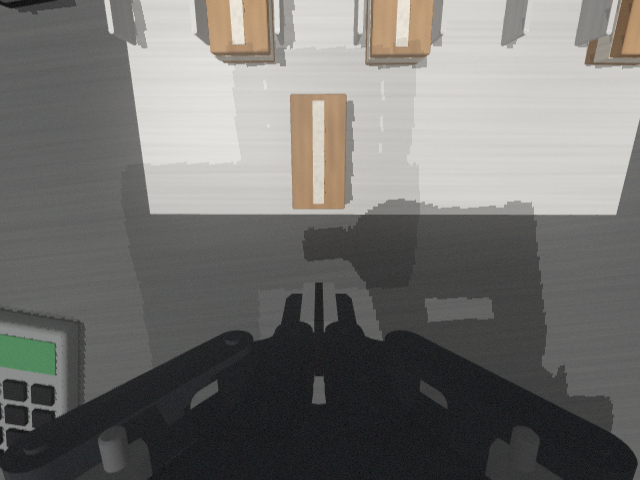

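The carton's top is at (291–346, 94–209): straight and centred on the tool, between the two stock cartons. I'll push it forward from here.

Emit:
{"fn": "send_rows", "kwargs": {
  "commands": "0 0 0 1 0;0 0 0 1 0;0 0 0 1 0;0 0 0 1 0;0 0 0 0.9 0;0 0 0 0 0;0 0 0 0 0;0 0.3 0 0 0;0 0.2 0 0 0;0 0.2 0 0 0;0 0.2 0 0 0;0 0.2 0 0 0;0 0.2 0 0 0;0 0.2 0 0 0;0 0.2 0 0 0;0 0.2 0 0 0;0 0.2 0 0 0;0 0.2 0 0 0;0 0 0 0 0;0 0 0 0 0"
}}

```text
t: 14.43
tcp_pos: [0.5215, 0.0616, 0.0223]
tool_rot: [0.998, -0.057, 0.001, 0.0]
force: [-0.1, -0.6, -0.1]
finger_gap: -0.002
gripper_force: 0.0
```

```bash
python3 - <<'E'
from h import *
c=cams.snapshot("wrist");cv2.imwrite("pics/w5.png",c["pixels"][:,:,::-1])
import pickle;pickle.dump(c,open("w5.pkl","wb"));print(rk(readout.sense()["tcp_pos"]))
E
```

```text
[-71.1  47.9]
```

View pics/w5.png

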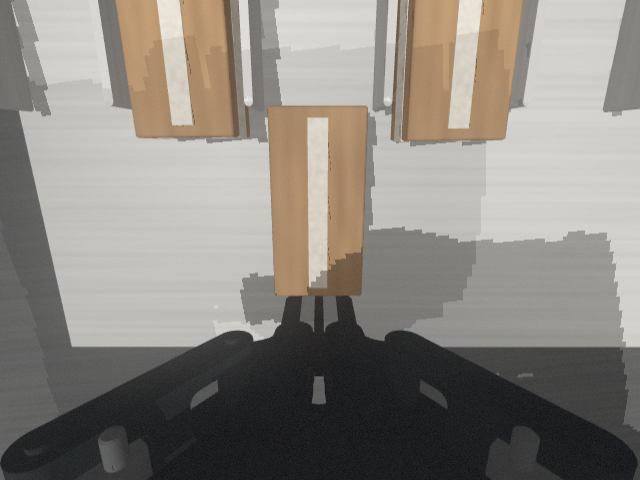

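The carton is straight, with its back edge at (267–368, 107), entering between the divider ends at (248,101) and (388,101). I'll keep pushing.

Emit:
{"fn": "send_rows", "kwargs": {
  "commands": "0 0.2 0 0 0;0 0.2 0 0 0;0 0.2 0 0 0;0 0.2 0 0 0;0 0.2 0 0 0;0 0.2 0 0 0;0 0.2 0 0 0;0 0.2 0 0 0;0 0.2 0 0 0;0 0.2 0 0 0;0 0.2 0 0 0;0 0.2 0 0 0;0 0.2 0 0 0;0 0.2 0 0 0;0 0.1 0 0 0;0 0 0 0 0"
}}

```text
t: 15.82
tcp_pos: [0.5789, 0.055, 0.0224]
tool_rot: [0.998, -0.057, 0.001, 0.0]
force: [-0.0, 0.4, -0.0]
finger_gap: 0.004
gripper_force: 0.0
```

Emit:
{"fn": "send_rows", "kwargs": {
  "commands": "0 0.1 0 0 0;0 0.1 0 0 0;0 0.1 0 0 0;0 0 0 0 0;0 0 0 0 0"
}}

```text
t: 16.23
tcp_pos: [0.5838, 0.0546, 0.0223]
tool_rot: [0.998, -0.057, -0.0, -0.0]
force: [-1.0, -0.4, 0.3]
finger_gap: -0.0
gripper_force: 0.6
```

Emit:
{"fn": "send_rows", "kwargs": {
  "commands": "0 0.1 0 0 0;0 0 0 0 0;0 0 0 0 0"
}}

```text
t: 16.48
tcp_pos: [0.5838, 0.0546, 0.0222]
tool_rot: [0.998, -0.056, -0.002, -0.0]
force: [-5.0, 0.6, 3.7]
finger_gap: 0.001
gripper_force: 2.6
```

Emit:
{"fn": "send_rows", "kwargs": {
  "commands": "0 0.1 0 0 0;0 0 0 0 0;0 0 0 0 0"
}}

```text
t: 16.73
tcp_pos: [0.5838, 0.0546, 0.0221]
tool_rot: [0.998, -0.056, -0.004, -0.0]
force: [-8.0, 0.9, 6.1]
finger_gap: -0.002
gripper_force: 4.0
```

The force rises while the position holds, so the carton is against the back stop. I'll back straight off, lift and check.

Emit:
{"fn": "send_rows", "kwargs": {
  "commands": "0 -0.2 0 0 0;0 -0.3 0 0 0;0 -0.6 0 0 0;0 -1 0 0 0;0 -1 0 0 0;0 0 0 -1 0;0 0 0 -1 0;0 0 0 -1 0;0 0 0 -1 0;0 0 0 -1 0;0 0 0 -1 0;0 0 0 0 0;0 0 0 0 0;0 0 0 0 0"
}}

```text
t: 17.9
tcp_pos: [0.5262, 0.061, 0.1419]
tool_rot: [0.998, -0.057, 0.0, 0.0]
force: [-1.6, -0.1, 0.1]
finger_gap: 0.004
gripper_force: 0.0
```

```bash
python3 - <<'E'
from h import *
c=cams.snapshot("wrist");cv2.imwrite("pics/w6.png",c["pixels"][:,:,::-1])
import pickle;pickle.dump(c,open("w6.pkl","wb"));s=readout.sense();print(rk(s["tcp_pos"]),s["force"])
E
```

```text
[-66.3  47.9] [ 1.27418955  0.58555771 -0.62820592]
```

View pics/w6.png

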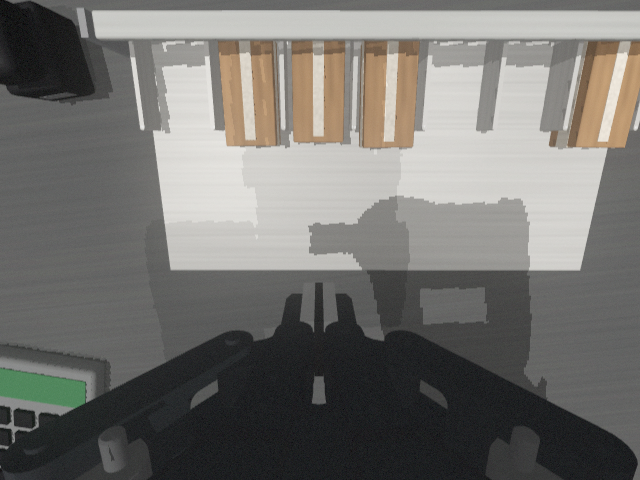

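The carton sits in the third gap with its front edge at (318,143). That is slightly deeper than the stock cartons at row 147.

```bash
python3 - <<'E'
from h import *
import pickle;c=pickle.load(open("w6.pkl","rb"))
print([rk(ray(c,p,.034)) for p in [(293,142),(344,142),(226,147),(414,147)]],rk(ray(c,(400,270),.004)))
from station import sign_off;print(sign_off())
E
```

```text
[array([ 4. , 65.6]), array([ 4. , 31.1]), array([  0.8, 111.2]), array([  0.7, -16.5])] [-100.2  -20.3]
the job is handed in; nothing more can be done
None
```

I ran the closed fingertips along the sprung rail from the stamp end over gaps one to three and stopped at the third. The loose carton is now pushed home into that gap (front edge measured at rack x = +4 mm), the hand is clear, and the job is handed in at about 18 s.

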